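# Index the inspection table and close the sensor box

## Task

The open sensor box has been inspected: turn the round table by its upright post to its other stop, so that the box comes out from under the microscope. Then take the cover that fits the box, the longer of the two lying on the bench, and press it home flat on the box's two pins before you let go of it. Do not bump the microscope, and leave the shorter cover and everything else on the bench where it is.

Things in the scene. Friction and masses are not known exactly. Their poses are not given: they have to be found in the camera images.
- station: fixed round steel base of the inspection table, 300 mm across; origin on the table's vertical turning axis, at bench height. The aluminium turntable on it is 310 mm across, its top 30 mm above the bench. The microscope's column (30 mm thick, 412 mm tall) stands at x, y = 55, 215 mm in this frame
- microscope: video microscope fixed to the station (same origin and axes as station). In mm in this frame: vertical tube with ring light 84 across at (-14, 79), underside 212 above the bench, with a 60 square camera on top up to 455; a 26 mm bar at height 310 runs from it to a 55 x 60 x 70 block on the column at (55, 215)
- turntable (a joint): angle of the turntable, rad, growing counterclockwise seen from above. Two hard stops: 0 (at the start, box under the microscope) and 1.4 (box out). An over-centre spring holds it at either: it resists with up to 0.4 N m, pulls back to 0 before halfway (0.7) and snaps on to 1.4 beyond it, where it stays when let go
- post_top (a point): top centre of the upright steel post by which the table is turned: 16 mm thick, 75 mm tall, its top 105 mm above the bench, 110 mm from the turning axis. It follows the box 95 degrees counterclockwise of it. In the station frame it lies at 195 degrees at joint 0, and at 275 degrees at joint 1.4
- housing: open grey plastic box fixed on the turntable, 150 mm long (y), 100 mm wide (x), 35 mm deep, its open face leaning 27 degrees outward. Origin: centre of the rim's plane, 90 mm above the bench, 80 mm from the turning axis; z: the rim's outward normal; x: up the slope, towards the axis. At joint 1.4 it lies on the station's -x side, leaning that way
- pin (a point): foot of one of the box's two steel pins, in the rim's plane at x, y = 37, 62 mm of housing; the other is at -37, -62 mm. Pins are 10 mm thick and 16 mm tall along the housing's z, the last 7 mm tapering to 4 mm thick
- cover: the longer cover, which fits: aluminium plate 150 mm (y) x 100 mm (x) x 5 mm with two 14 mm through holes at x, y = 37, 62 and -37, -62 mm; fits also turned half round. 0.2 to 0.35 kg. Origin: centre of the underside; z towards the handle's side. Lies flat on the bench, handle up. Seated, its frame is that of housing (or half a turn about z from it)
- handle (a point): centre of the long cover's dark steel bridge handle, 31 mm above the plate's underside: a bar 80 mm long along the cover's y, 14 mm wide, 12 mm high (25 to 37 mm above the underside), on two legs 14 x 12 mm centred 34 mm either side of the middle
- short_cover: the other cover, for another box: same make and handle, but 110 mm (y) x 100 mm (x), holes at (37, 42) and (-37, -42) mm. It lies flat; leave it
- bottle: white bottle, 52 mm in diameter, 130 mm tall; origin under its centre. Leave it
- tray: black divided parts tray, 100 x 140 x 35 mm; origin under its centre. Leave it
- spool: grey spool standing on end, 64 mm in diameter, 50 mm tall; origin under its centre. Leave it
- jar: glass jar with a steel lid, 60 mm in diameter, 60 mm tall; origin under its centre. Leave it
- screwdriver: black-handled screwdriver lying on the bench, 160 mm long, up to about 30 mm high; leave it
- mug: white mug, 80 mm in diameter, 90 mm tall; origin under its centre. Leave it

How it is judged:
By the outcome, as a careful person would: the job done as asked, in the order asked, and still so for the second after the job is handed in, with the robot touching nothing.
It also fails if it takes over 64 s, if anything falls off the work surface, if the arm or the gripper's body presses on something with over 40 N, if the wrist force passes 120 N, or if a joint passes its speed limit or range.

## Robot

A 6-joint arm with a two-finger parallel gripper is mounted at the origin on the work surface. World frame = base frame: x ahead of the robot, y to its left, z up, the work surface at z = 0. Lengths are in m, angles in rad, forces in N, time in s.
With the tool pointing down it reaches from about 0.275 to 0.825 m from the base axis. Payload 5.2 kg.
Tool frame: the origin (TCP) lies between the finger pads; the fingertips stand 11 mm ahead of it and the grasp point (between the pads) lies 8 mm behind it; z points along the fingers, y is the line along which they close (so a half turn about z gives the same grasp; the last joint's range is limited). The gripper opens to 93 mm and grips with 3 to 60 N. Pads are 15 mm wide; open, the fingers measure 128 mm over their backs; the gripper's body (75 mm by 188 mm) begins 65 mm behind the grasp point.
Start: joints at [-1.519, 0.259, 1.535, -0, 1.348, -0.203], TCP at [0.139, -0.532, 0.23] pointing down, gripper open.
Joint ranges: [-3.14, 3.14], [-0.91, 2.08], [0.19, 2.58], [-1.22, 4.36], [0.22, 2.71], [-3.12, 3.12]. Speed limits (rad/s): [2.57, 2.57, 3.14, 3.14, 3.14, 3.14].

## Interface

Orientations are given as a rotation vector (axis times angle).
In Python, from cell import bot gives the robot as it stands. The module is installed in compiled form; this text tells all that it offers.
- The arm moves only by the tool apply_moves, never from a script. Its argument "increments" is a list of rows, each a list of 6 numbers: the shift along the tool's x, y, z each as a share of 1 m, from -1 to 1, then the turn, a rotation vector about the tool's x, y, z each as a share of 360 degrees, from -1 to 1. A call has 1 to 20 rows; each row shifts and turns the commanded pose from where the row before left it, along the tool's axes as they then stand; what a row does not reach is not made up. A row lasts 1/12 s, in which the tool goes at most 41.7 mm and 7.16 degrees, less where a joint would pass 70% of its speed; a pose out of reach is approached as far as the arm can. A call with a number of a shift or a turn outside -1 to 1 is refused whole. A call with a gripper value outside its range is refused whole. "gripper" is the closure, from -1 (fully open) to 1 (shut), set as the call begins (left out, the last holds). The fingers move at their own pace and stop on an object; "grip_force" is the grip in N (left out, the last holds). Time passes only in rows, so rows that do not move let the fingers close. It gives the time, the measured TCP pose, the force, the opening and the grip force at its end, in the units of the state.
- bot.get_state(): the state, without advancing time (a new reading comes with each control period).
- bot.grab_frame(name): name is "scene" or "top" or "wrist"; returns (picture, depth): 384x512x3 uint8, red, green, blue; 384x512 float32, m along the optical axis (not along the pixel's ray), 0 where there is no reading.
- bot.camera_info(name): a dict with "K" (3x3 intrinsics, pixels), "R" (3x3) and "t" (3): a world point X has camera coordinates R X + t. Camera axes: x right, y down, z forward; pixel columns grow to the right and rows downward; lengths in m; the calibration is good to about 2 mm. A picture is of the moment at which its call begins: read the wrist's pose just before it. camera_info takes no time and is no camera call; for the wrist camera it gives the pose at the moment of the call.
- bot.finish_job(): hands the job in; it is judged then, once.
The state is a dict: "t": time; "joint_pos": joint angles; "qvel": joint speeds; "tau": joint torques, N m; "tool_pos": TCP position; "tcp_rot": TCP orientation; "contact_force": force on the tool from outside, world axes, zero at the start; "moment": the same for the moment, N m; "finger_gap": finger opening in m; "gripper_force": force on a finger pad.
Only numpy, scipy, OpenCV 4.12 (cv2) and the standard library are available. Lean on these libraries where they do the work, as an engineer would, in place of code of your own. Each camera call takes 0.05 s, during which the arm holds its last target. There are 200 camera calls.

## Working session

There is one attempt and no reset: what is moved stays moved. The work goes in short steps, Python scripts to look and compute and a tool call to move; the robot and the scene stay as the last step left them, time stands still between calls to the robot, and variables do not carry over. Pictures are saved under pics/ and viewed, at most 12 in all, crops included, and the job is handed in when it is done.

Besides the shell and the picture viewer there is one more tool, called by a JSON object that holds its "api" and its "payload". apply_moves: Moves the arm, as the interface text tells. Shift numbers are shares of 1 m and turn numbers shares of 360 degrees, none past 1 either way. Its arguments: {"type":"object","properties":{"increments":{"type":"array"},"gripper":{"type":"number"},"grip_force":{"type":"number"}},"required":["increments"]}

```bash
mkdir -p pics; ls
python3 - <<'E'
from cell import bot
import cv2,numpy as np
s=bot.get_state();print({k:np.round(v,4).tolist() for k,v in s.items()})
for n in("scene","top"):
    im,d=bot.grab_frame(n);np.savez(f"{n}0.npz",im=im,d=d);c=bot.camera_info(n)
    print(n,{k:np.round(v,4).tolist() for k,v in c.items()})
    cv2.imwrite(f"pics/{n}0.png",cv2.resize(im[:,:,::-1],None,fx=1.5,fy=1.5))
E
```

```text
pics
{'t': 0.0, 'joint_pos': [-1.5188, 0.2593, 1.5361, 0.0, 1.348, -0.2028], 'qvel': [-0.0007, -0.0006, -0.0006, 0.001, 0.001, 0.0004], 'tau': [0.0017, -43.7301, -28.4001, 0.0721, 0.0413, -0.0001], 'tool_pos': [0.1386, -0.5317, 0.2288], 'tcp_rot': [-3.1144, -0.3989, -0.0002], 'contact_force': [-0.4459, -0.1413, 0.2284], 'moment': [-0.0355, -0.0008, -0.0001], 'gripper_force': 0.0, 'finger_gap': 0.0932}
scene {'K': [[454.1386, 0.0, 253.8729], [0.0, 454.1386, 197.2667], [0.0, 0.0, 1.0]], 'R': [[-0.6633, 0.7481, -0.0169], [0.5519, 0.4738, -0.6862], [-0.5054, -0.4645, -0.7272]], 't': [0.3472, -0.2318, 1.7687]}
top {'K': [[480.5367, 0.0, 254.6796], [0.0, 480.5367, 196.4331], [0.0, 0.0, 1.0]], 'R': [[-0.0077, -1.0, 0.0036], [-0.9855, 0.007, -0.1694], [0.1694, -0.0049, -0.9855]], 't': [0.004, 0.5605, 1.4898]}
```

View pics/scene0.png

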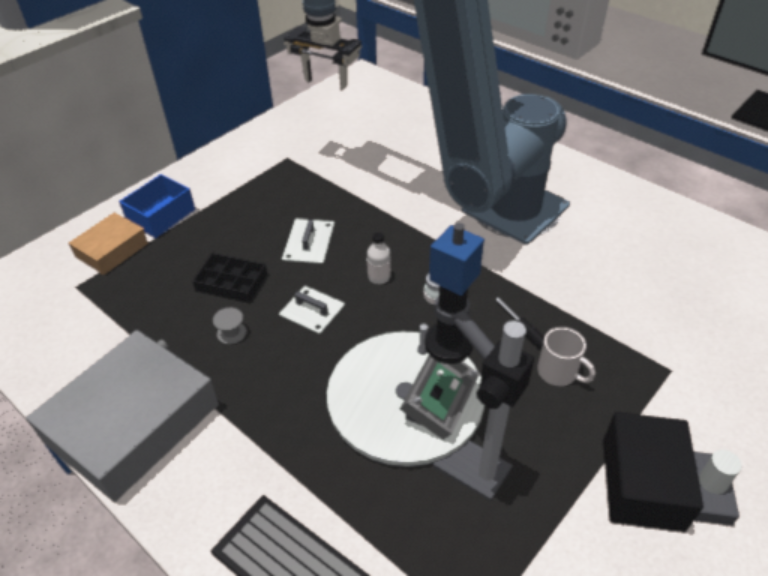

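View pics/top0.png

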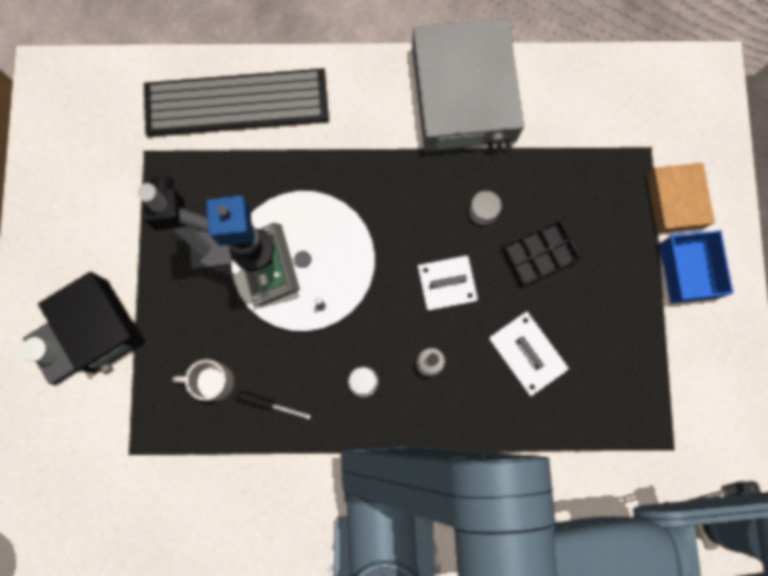

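Scene view: the table is at (410,395) and the microscope at (450,300). Top view (x1.5): table centre is about (303,260), post (320,305), long cover (529,353) with holes near (497,351)/(533,386), short cover (447,283), bottle (363,381) and jar (430,361).

```bash
cat > h.py <<'E'
import cv2,numpy as np
from cell import bot
def ray(c,uv,z):
    "pixel(s) -> world points on the plane at height z"
    uv=np.atleast_2d(uv).astype(float)
    d=np.c_[uv,np.ones(len(uv))]@np.linalg.inv(c["K"]).T@c["R"]
    o=-c["R"].T@c["t"]
    return o+d*((z-o[2])/d[:,2])[:,None]
def proj(c,X):
    p=np.atleast_2d(X)@c["R"].T+c["t"];p=p@c["K"].T;return p[:,:2]/p[:,2:]
def tri(cs,uvs):
    A=[];b=[]
    for c,uv in zip(cs,uvs):
        o=-c["R"].T@c["t"];d=c["R"].T@np.linalg.inv(c["K"])@np.r_[uv,1];d/=np.linalg.norm(d)
        P=np.eye(3)-np.outer(d,d);A.append(P);b.append(P@o)
    return np.linalg.lstsq(np.vstack(A),np.hstack(b),rcond=None)[0]
E
python3 - <<'E'
from h import *
c=bot.camera_info("top");im=np.load("top0.npz")["im"];d=np.load("top0.npz")["d"]
g=im.min(2);m=cv2.inRange(g,150,255)
roi=np.zeros_like(m);roi[105:300,95:430]=255;m&=roi
for k in cv2.findContours(m,cv2.RETR_EXTERNAL,cv2.CHAIN_APPROX_NONE)[0]:
    a=cv2.contourArea(k)
    if a<300: continue
    k=k[:,0]
    if a>5000:
        h=cv2.convexHull(k)[:,0]; W=ray(c,h,.03)[:,:2].astype(np.float32)
        for _ in range(5):
            A=np.c_[2*W,np.ones(len(W))];s=np.linalg.lstsq(A,(W**2).sum(1),rcond=None)[0]
            r=np.hypot(*(W-s[:2]).T);R=np.sqrt(s[2]+s[:2]@s[:2]);W=W[abs(r-R)<.004]
        print("table",s[:2],R,len(W))
    else:
        W=ray(c,k,.005)[:,:2]; (x,y),(w,h),an=cv2.minAreaRect((W*1000).astype(np.float32)); 
        print("rect",a,x,y,w,h,an, k.mean(0))
cv2.imwrite("pics/top_crop.png",np.hstack([cv2.resize(im[110:225,80:260,::-1],None,fx=4,fy=4,interpolation=cv2.INTER_CUBIC)]))
E
```

```text
rect 324.0 387.3470153808594 385.193603515625 88.07722473144531 84.80599975585938 45.68189239501953 [133.52272727 253.32575758]
rect 1430.0 438.20947265625 -315.4417419433594 153.04940795898438 103.07121276855469 34.2039680480957 [351.93548387 235.12903226]
rect 995.0 595.152587890625 -143.71328735351562 103.14256286621094 113.62718963623047 10.991990089416504 [298.         188.05833333]
rect 4742.5 648.5770874023438 154.61814880371094 274.072265625 315.8757629394531 88.58657836914062 [204.10204082 174.47230321]
```

View pics/top_crop.png

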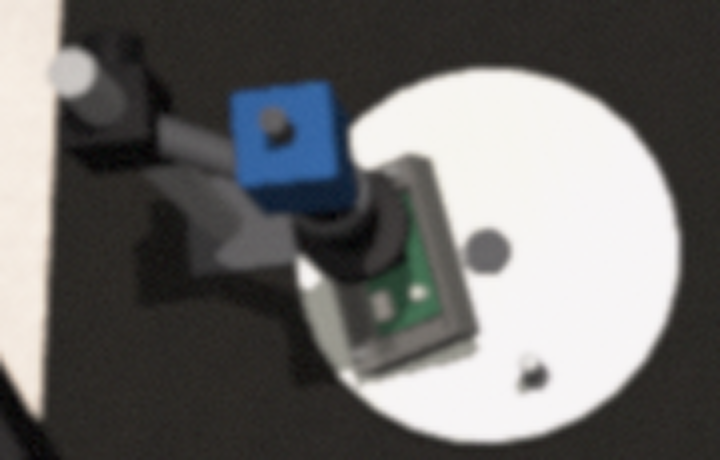

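The crop shows post top at (529,359), table hub at (488,250), column top at (73,72) and the blue camera's top face centred near (286,136).

Run:
```python
from h import *
c=bot.camera_info("top");im=np.load("top0.npz")["im"]
g=im.min(2);m=cv2.inRange(g,150,255);roi=np.zeros_like(m);roi[105:230,95:260]=255;m&=roi
k=max(cv2.findContours(m,cv2.RETR_EXTERNAL,cv2.CHAIN_APPROX_NONE)[0],key=cv2.contourArea)
W=ray(c,cv2.convexHull(k)[:,0]+0.,.03)[:,:2]
for _ in range(8):
    s=np.linalg.lstsq(np.c_[2*W,np.ones(len(W))],(W**2).sum(1),rcond=None)[0];R=np.sqrt(s[2]+s[:2]@s[:2])
    r=np.hypot(*(W-s[:2]).T);W=W[abs(r-R)<max(.003,np.percentile(abs(r-R),85))]
C=s[:2];print("table",C,R,len(W))
px=lambda u,v:(80+(u+.5)/4-.5,110+(v+.5)/4-.5)
print("hub",ray(c,px(488,250),.032))
for n,p,z,l in(("post",(529,359),.105,(110*np.cos(np.radians(195)),110*np.sin(np.radians(195)))),("col",(73,72),.412,(55,215)),("cam",(286,136),.455,(-14,79))):
    w=ray(c,px(*p),z)[0,:2];v=(w-C);print(n,w,np.hypot(*v)*1e3,np.hypot(*l),"theta",np.degrees(np.arctan2(v[1],v[0])-np.arctan2(l[1],l[0])))
# cover
m=cv2.inRange(g,110,255);roi[:]=0;roi[200:270,310:400]=255;m&=roi
k=max(cv2.findContours(m,cv2.RETR_EXTERNAL,cv2.CHAIN_APPROX_NONE)[0],key=cv2.contourArea)
(x,y),wh,an=cv2.minAreaRect((ray(c,k[:,0],.005)[:,:2]*1000).astype(np.float32));print("cover",x,y,wh,an)
# dark handle bar & holes
full=np.zeros_like(m);cv2.drawContours(full,[k],-1,255,-1);full=cv2.erode(full,np.ones((3,3)))
dk=cv2.inRange(g,0,110)&full
for q in cv2.findContours(dk,cv2.RETR_EXTERNAL,cv2.CHAIN_APPROX_NONE)[0]:
    M=cv2.moments(q); 
    if M["m00"]>2:
        u=(M["m10"]/M["m00"],M["m01"]/M["m00"]);print(M["m00"],u,"z5",ray(c,u,.005)[0,:2],"z37",ray(c,u,.037)[0,:2])
        if M["m00"]>40: print(cv2.minAreaRect((ray(c,q[:,0],.037)[:,:2]*1000).astype(np.float32)))
cs=bot.camera_info("scene");print("camcentres",-c["R"].T@c["t"],-cs["R"].T@cs["t"])
for n in("bottle",(242,254)),("jar",(287,241)),("spool",(324,138)): print(n[0],ray(c,n[1],.06)[0,:2])
```

```text
table [0.64349201 0.17257672] 0.1551801781010032 41
hub [[0.64490432 0.17215176 0.032     ]]
post [0.5424722  0.13185118] 108.9200203918451 110.0 theta 6.956536674077795
col [0.67451057 0.39064749] 220.26577921157661 221.92341021172146 theta 6.253839844346744
cam [0.62001179 0.24769695] 78.70432003026114 80.23091673413684 theta 7.308254942968417
cover 438.2987060546875 -315.5687255859375 (156.78115844726562, 106.6530532836914) 34.2453498840332
46.5 (352.7347670250896, 235.336917562724) z5 [ 0.43744549 -0.31777361] z37 [ 0.43462456 -0.31109653]
((435.1182861328125, -310.03033447265625), (70.32963562011719, 12.27159595489502), 33.47075271606445)
camcentres [0.30007936 0.00736877 1.56324984] [1.25214224 0.67172983 1.13294232]
bottle [0.3770852  0.04077514]
jar [ 0.4164145  -0.09997092]
spool [ 0.74916333 -0.22639829]
```

{"api": "apply_moves", "payload": {"increments": [[0.0294,-0.0284,0,0,0,0],[0.0294,-0.0284,0,0,0,0],[0.0294,-0.0284,0,0,0,0],[0.0294,-0.0284,0,0,0,0],[0.0294,-0.0284,0,0,0,0],[0.0294,-0.0284,0,0,0,0],[0.0294,-0.0284,0,0,0,0],[0.0294,-0.0284,0,0,0,0],[0.0294,-0.0284,0,0,0,0],[0.0294,-0.0284,0,0,0,0],[0.0294,-0.0284,0,0,0,0],[0.0294,-0.0284,0,0,0,0],[0.0294,-0.0284,0,0,0,0],[0.0294,-0.0284,0,0,0,0],[0.0294,-0.0284,0,0,0,0],[0.0294,-0.0284,0,0,0,0],[0.0294,-0.0284,0,0,0,0],[0.0294,-0.0284,0,0,0,0],[0.0294,-0.0284,0,0,0,0],[0,0,0,0,0,-0.0197]], "gripper": 0.27, "grip_force": 20}}

```text
t: 1.77
tool_pos: [0.5455, 0.1366, 0.2286]
tcp_rot: [-3.083, -0.592, -0.002]
contact_force: [-0.2, -0.5, -0.1]
finger_gap: 0.0339
gripper_force: 0.0
```

```bash
cat >> h.py <<'E'
from scipy.spatial.transform import Rotation as Ro
def Rtool(yaw,tilt=None):
    "tool down, tool x at yaw (deg)"
    c,s=np.cos(np.radians(yaw)),np.sin(np.radians(yaw))
    return np.array([[c,s,0],[s,-c,0],[0,0,-1.]])
def todo(p,R):
    "tool-frame shift and turn (shares) from the measured pose to p,R"
    s=bot.get_state();R0=Ro.from_rotvec(s["tcp_rot"]).as_matrix()
    print("t",s["t"],"pos",np.round(s["tool_pos"],4),"gap",s["finger_gap"],"F",np.round(s["contact_force"],1))
    print("shift",np.round(R0.T@(np.array(p)-s["tool_pos"]),4),"turn",np.round(Ro.from_matrix(R0.T@R).as_rotvec()/2/np.pi,4))
E
python3 - <<'E'
from h import *
todo([.5425,.132,.085],Rtool(21.7))
im,d=bot.grab_frame("wrist");cv2.imwrite("pics/w1.png",im[:,:,::-1])
c=bot.camera_info("wrist");print(proj(c,[.5425,.132,.105]),proj(c,[.5425,.132,.03]))
E
```

```text
t 1.7667 pos [0.5455 0.1366 0.2286] gap 0.03394970601058672 F [-0.2 -0.5 -0.1]
shift [-0.0048  0.0035  0.1436] turn [-0.0004 -0.0003  0.0001]
[[264.03561857 193.67536843]] [[263.83096492 176.11771703]]
```

View pics/w1.png

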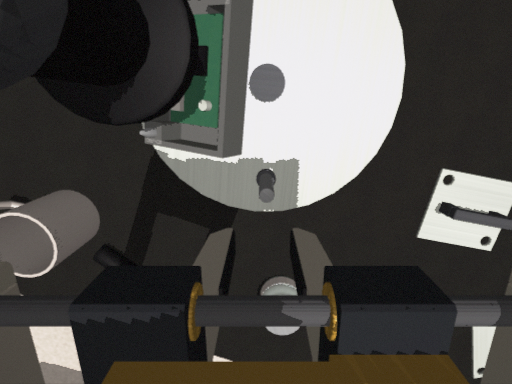

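The wrist view shows the post top at (266,193), within 2 px of the prediction (264,194), so the post position holds. I'll descend over it, then swing.

{"api": "apply_moves", "payload": {"increments": [[-0.0048,0.0035,0,0,0,0],[0,0,0.0287,0,0,0],[0,0,0.0287,0,0,0],[0,0,0.0287,0,0,0],[0,0,0.0287,0,0,0],[0,0,0.0287,0,0,0],[0,0,0,0,0,0]]}}

```text
t: 2.4
tool_pos: [0.5351, 0.1237, 0.0812]
tcp_rot: [-3.086, -0.583, 0.017]
contact_force: [0.3, -0.0, -0.4]
finger_gap: 0.0341
gripper_force: 0.0
```

{"api": "apply_moves", "payload": {"increments": [[0.0003,0.0077,0,0,0,-0.0111],[0.0003,0.0077,0,0,0,-0.0111],[0.0003,0.0077,0,0,0,-0.0111],[0.0003,0.0077,0,0,0,-0.0111],[0.0003,0.0077,0,0,0,-0.0111],[0.0003,0.0077,0,0,0,-0.0111],[0.0003,0.0077,0,0,0,-0.0111],[0.0003,0.0077,0,0,0,-0.0111],[0.0003,0.0077,0,0,0,-0.0111],[0.0003,0.0077,0,0,0,-0.0111],[0.0003,0.0077,0,0,0,-0.0111],[0.0003,0.0077,0,0,0,-0.0111],[0.0003,0.0077,0,0,0,-0.0111],[0.0003,0.0077,0,0,0,-0.0111],[0.0003,0.0077,0,0,0,-0.0111],[0.0003,0.0077,0,0,0,-0.0111],[0.0003,0.0077,0,0,0,-0.0111],[0.0003,0.0077,0,0,0,-0.0111],[0.0003,0.0077,0,0,0,-0.0111],[0.0003,0.0077,0,0,0,-0.0111]]}}

```text
t: 4.07
tool_pos: [0.6657, 0.0571, 0.0885]
tcp_rot: [1.985, 2.433, 0.001]
contact_force: [-0.1, -0.5, 0.2]
finger_gap: 0.0341
gripper_force: 0.0
```

Run:
```python
from h import *
C=np.array([.6435,.1726]);a=np.radians(281.7)
todo([*(C+.11*np.array([np.cos(a),np.sin(a)])),.085],Rtool(101.7))
im,d=bot.grab_frame("wrist");cv2.imwrite("pics/w2.png",im[:,:,::-1]);c=bot.camera_info("wrist")
print(proj(c,[*(C+.11*np.array([np.cos(a),np.sin(a)])),.105]))
```

```text
t 4.0667 pos [0.6657 0.0571 0.0885] gap 0.034053587565219326 F [-0.1 -0.5  0.2]
shift [0.0076 0.0017 0.0035] turn [ 0.0002  0.0001 -0.0003]
[[261.7073548  252.17295098]]
```

View pics/w2.png

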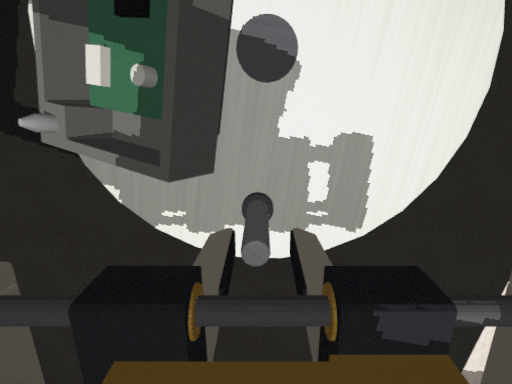

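Post top is at (257,252), 5 px from the predicted stop position, and the box is out. Next: rise, then travel over the long cover.

{"api": "apply_moves", "payload": {"increments": [[0,0,-0.031,0,0,0],[0,0,-0.031,0,0,0],[0,0,-0.031,0,0,0],[0,0,-0.031,0,0,0],[0,0,-0.031,0,0,0],[-0.0264,-0.025,0,0,0,0],[-0.0264,-0.025,0,0,0,0],[-0.0264,-0.025,0,0,0,0],[-0.0264,-0.025,0,0,0,0],[-0.0264,-0.025,0,0,0,0],[-0.0264,-0.025,0,0,0,0],[-0.0264,-0.025,0,0,0,0],[-0.0264,-0.025,0,0,0,0],[-0.0264,-0.025,0,0,0,0],[-0.0264,-0.025,0,0,0,0],[-0.0264,-0.025,0,0,0,0],[-0.0264,-0.025,0,0,0,0]]}}

```text
t: 5.53
tool_pos: [0.4328, -0.3134, 0.2429]
tcp_rot: [1.99, 2.429, -0.001]
contact_force: [1.6, -0.7, -0.9]
finger_gap: 0.034
gripper_force: 0.0
```

{"api": "apply_moves", "payload": {"increments": [[0,0,0,0,0,0.01875],[0,0,0,0,0,0.01875],[0,0,0,0,0,0.01875],[0,0,0,0,0,0.01875],[0,0,0,0,0,0.01875],[0,0,0,0,0,0.01875],[0,0,0,0,0,0.01875],[0,0,0,0,0,0.01875],[0,0,0,0,0,0.01875],[0,0,0,0,0,0.01875],[0,0,0,0,0,0]], "gripper": 0}}

```text
t: 6.45
tool_pos: [0.4341, -0.3122, 0.2426]
tcp_rot: [3.006, 0.908, 0.0]
contact_force: [0.3, 0.1, -0.1]
finger_gap: 0.0462
gripper_force: 0.0
```

Run:
```python
from h import *
todo([.437,-.314,.023],Rtool(34.2))
W,_=bot.grab_frame("wrist");c=bot.camera_info("wrist")
T,_=bot.grab_frame("top");S,_=bot.grab_frame("scene")
np.savez("f2.npz",W=W,T=T,S=S,**{"w"+k:v for k,v in c.items()})
ct,cs=bot.camera_info("top"),bot.camera_info("scene")
print("wrist pred handle",proj(c,[.437,-.314,.037]))
X=np.array([.564,.163,.09]);pt,ps=proj(ct,X)[0].astype(int),proj(cs,X)[0].astype(int);print(pt,ps)
crop=lambda im,p:cv2.resize(im[p[1]-48:p[1]+48,p[0]-48:p[0]+48,::-1],(384,384),interpolation=cv2.INTER_CUBIC)
cv2.imwrite("pics/box.png",np.hstack([crop(T,pt),crop(S,ps)]))
cv2.imwrite("pics/w3.png",W[:,:,::-1])
```

```text
t 6.45 pos [ 0.4341 -0.3122  0.2426] gap 0.04619121177845444 F [ 0.3  0.1 -0.1]
shift [0.0014 0.0028 0.2196] turn [ 0.0002  0.     -0.0016]
wrist pred handle [[264.71684117 172.36233694]]
[202 193] [285 229]
```

View pics/box.png

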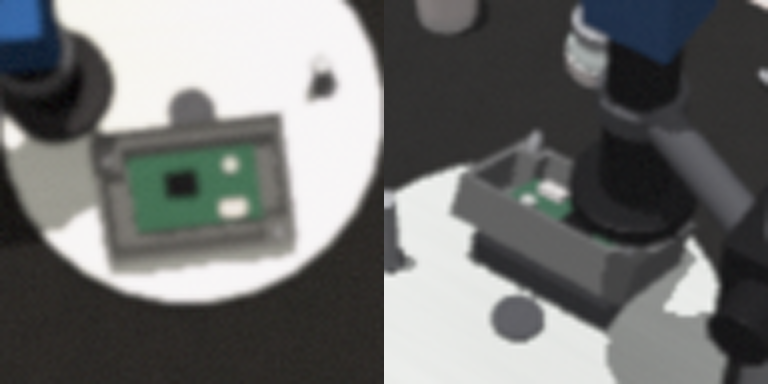

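View pics/w3.png

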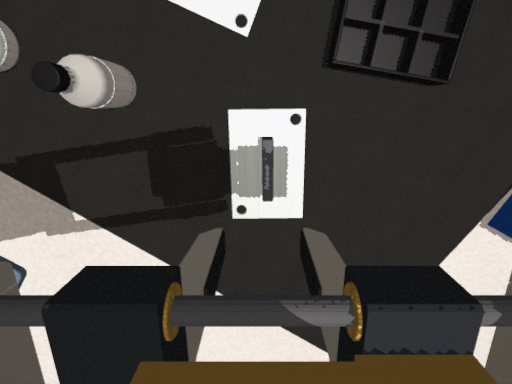

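Top crop (left): the box is out, with pins at about (113,160) and (278,230). Wrist view: cover outline (229..305, 109..218), handle (267,168), holes (295,119) and (241,209). Next: get the cover pose from the wrist image, and look at the pins from a clear vantage.

{"api": "apply_moves", "payload": {"increments": [[0.0244,-0.032,-0.003,0,0,0],[0.0244,-0.032,-0.003,0,0,0],[0.0244,-0.032,-0.003,0,0,0],[0.0244,-0.032,-0.003,0,0,0],[0.0244,-0.032,-0.003,0,0,0],[0.0244,-0.032,-0.003,0,0,0],[0.0244,-0.032,-0.003,0,0,0],[0.0244,-0.032,-0.003,0,0,0],[0.0244,-0.032,-0.003,0,0,0],[0.0244,-0.032,-0.003,0,0,0],[0,0,0,0,0,0],[0,0,0,0,0,0]]}}

```text
t: 7.6
tool_pos: [0.4573, 0.0918, 0.2716]
tcp_rot: [3.0, 0.931, 0.001]
contact_force: [-0.3, -0.7, 0.3]
finger_gap: 0.0465
gripper_force: 0.0
```

Run:
```python
from h import *
f=np.load("f2.npz");W=f["W"];c={k:f["w"+k] for k in("K","R","t")}
print("cam",-c["R"].T@c["t"])
g=W.min(2);roi=np.zeros_like(g);roi[95:224,220:315]=255
m=cv2.inRange(g,75,255)&roi
k=max(cv2.findContours(m,cv2.RETR_EXTERNAL,cv2.CHAIN_APPROX_NONE)[0],key=cv2.contourArea)
print(cv2.minAreaRect((ray(c,k[:,0],.005)[:,:2]*1000).astype(np.float32)))
full=np.zeros_like(m);cv2.drawContours(full,[k],-1,255,-1);dk=cv2.inRange(g,0,70)&cv2.erode(full,np.ones((3,3)))
hs=[]
for q in cv2.findContours(dk,cv2.RETR_EXTERNAL,cv2.CHAIN_APPROX_NONE)[0]:
    M=cv2.moments(q)
    if M["m00"]>20:
        u=(M["m10"]/M["m00"],M["m01"]/M["m00"]);print(M["m00"],np.round(u,1),"z5",ray(c,u,.005)[0,:2],"z37",ray(c,u,.037)[0,:2])
        if M["m00"]<300:hs.append(ray(c,u,.005)[0,:2])
if len(hs)==2:
    v=hs[0]-hs[1];a=np.degrees(np.arctan2(v[1],v[0]));print("mid",(hs[0]+hs[1])/2,np.hypot(*v),"yaw y",(a+90-np.degrees(np.arctan2(62,37)))%180)
s=bot.get_state();print(s["tool_pos"])
W,_=bot.grab_frame("wrist");c=bot.camera_info("wrist");np.savez("f3.npz",W=W,**c)
th=np.radians(6.7);Rz=Ro.from_euler("z",6.7+.2,degrees=True).as_matrix();t=np.radians(27)
H=Rz@np.array([[np.cos(t),0,-np.sin(t)],[0,1,0],[np.sin(t),0,np.cos(t)]])
o=np.r_[.6435,.1726,.09]+Rz@[-.08,0,0]
for p in((.037,.062),(-.037,-.062)): print("foot,tip",proj(c,[o+H@[*p,0],o+H@[*p,.016]]).round(1).tolist())
cv2.imwrite("pics/w4.png",W[:,:,::-1])
```

```text
cam [ 0.50179607 -0.26663869  0.39709655]
((440.0423583984375, -315.66510009765625), (151.50811767578125, 101.94865417480469), 34.44036865234375)
40.0 [241. 209.] z5 [ 0.36859659 -0.32008985] z37 [ 0.37946734 -0.31572757]
419.0 [267.3 175.2] z5 [ 0.42993223 -0.32338671] z37 [ 0.43579722 -0.31875536]
58.5 [295.  118.6] z5 [ 0.51195846 -0.3108235 ] z37 [ 0.51112908 -0.30721747]
mid [ 0.44027753 -0.31545668] 0.1436610282967076 yaw y 34.52589143186262
[0.45728998 0.09183554 0.27161398]
foot,tip [[219.8, -12.2], [214.1, -9.9]]
foot,tip [[296.8, 114.6], [295.0, 120.9]]
```

View pics/w4.png

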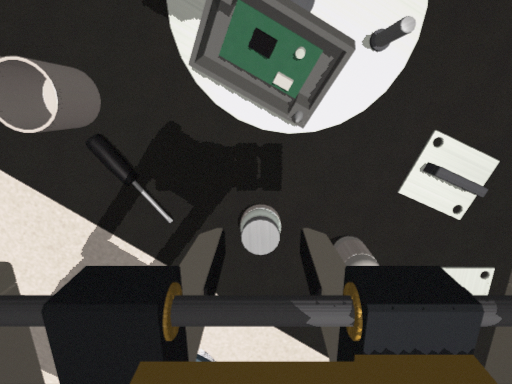

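Wrist view: near pin tip at (299,118), predicted (295,121); the far pin is just off the top. I'll move 45 mm ahead to see both.

{"api": "apply_moves", "payload": {"increments": [[0.015,0,0,0,0,0],[0.015,0,0,0,0,0],[0.015,0,0,0,0,0],[0,0,0,0,0,0],[0,0,0,0,0,0]]}}

```text
t: 8.07
tool_pos: [0.495, 0.1134, 0.2707]
tcp_rot: [3.004, 0.919, -0.002]
contact_force: [-0.4, 0.8, 0.7]
finger_gap: 0.0465
gripper_force: 0.0
```

```bash
cat >> h.py <<'E'
def housing(C=(.6435,.1726),th=6.9):
    Rz=Ro.from_euler("z",th,degrees=True).as_matrix();t=np.radians(27)
    H=Rz@np.array([[np.cos(t),0,-np.sin(t)],[0,1,0],[np.sin(t),0,np.cos(t)]])
    return np.r_[C[0],C[1],.09]+Rz@[-.08,0,0],H
E
python3 - <<'E'
from h import *
print(bot.get_state()["tool_pos"])
W,_=bot.grab_frame("wrist");c=bot.camera_info("wrist");np.savez("f4.npz",W=W,**c);print(c["K"][0])
o,H=housing()
for p in((.037,.062),(-.037,-.062)): print("foot,tip",proj(c,[o+H@[*p,0],o+H@[*p,.016]]).round(1).tolist())
print("post",proj(c,[.6435+.11*np.cos(np.radians(281.9)),.1726+.11*np.sin(np.radians(281.9)),.105]))
print("rim",proj(c,[o+H@[x,y,0] for x,y in((.05,.075),(.05,-.075),(-.05,-.075),(-.05,.075))]).round(1).tolist())
cv2.imwrite("pics/w5.png",cv2.resize(W[0:200,170:430,::-1],None,fx=3,fy=3,interpolation=cv2.INTER_CUBIC))
E
```

```text
[0.49504571 0.11340202 0.27071247]
[293.7609602    0.         262.17884733]
foot,tip [[219.0, 39.6], [213.6, 44.0]]
foot,tip [[294.1, 152.0], [292.3, 159.5]]
post [[397.32589073  70.30515631]]
rim [[210.7, 19.1], [346.6, 95.5], [298.3, 164.4], [186.1, 106.7]]
```

View pics/w5.png

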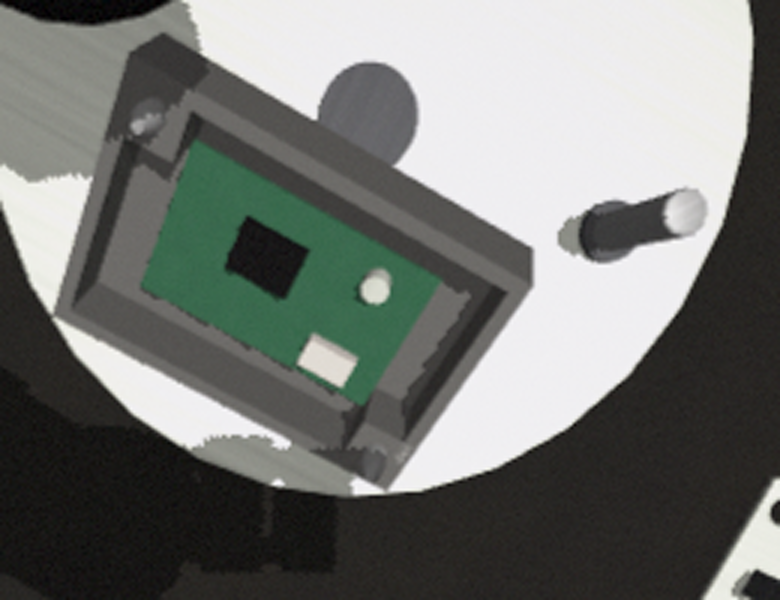

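Crop (x3, offset 170,0): rim corners at (130,50), (533,285), (385,490), (57,315), post top (687,210), and upper pin tip (137,128). I'll fit a small shift and rotation of the station to these.

Run:
```python
from h import *
from scipy.optimize import least_squares
f=np.load("f4.npz");c={k:f[k] for k in("K","R","t")}
uv=np.array([(130,50),(533,285),(385,490),(57,315),(687,210)])/3.+[170,0]-1/3
def model(p):
    o,H=housing((.6435+p[0],.1726+p[1]),6.9+p[2])
    X=[o+H@[x,y,0] for x,y in((.05,.075),(.05,-.075),(-.05,-.075),(-.05,.075))]
    a=np.radians(275+6.7+p[2]);X.append([.6435+p[0]+.11*np.cos(a),.1726+p[1]+.11*np.sin(a),.105])
    return np.array(X)+[0,0,p[3] if len(p)>3 else 0]
for n in(3,4):
    r=least_squares(lambda p:(proj(c,model(p))-uv).ravel(),np.zeros(n),x_scale=[.001,.001,1,.001][:n]);print(r.x,r.fun.round(1))
# top-view table centre again, plus rim in new top frame
```

```text
[ 0.0023728  -0.00082396 -0.5131744 ] [-0.2  0.1  0.7 -0.2  0.9  0.3 -1.6 -0.3  0.2  0.4]
[ 0.00261456 -0.000866   -0.51583788 -0.00183494] [ 0.3  0.4  0.4 -0.4  0.9 -0.2 -1.1 -0.4 -0.4  0.4]
```

{"api": "apply_moves", "payload": {"increments": [[-0.0262,0.0293,0,0,0,0],[-0.0262,0.0293,0,0,0,0],[-0.0262,0.0293,0,0,0,0],[-0.0262,0.0293,0,0,0,0],[-0.0262,0.0293,0,0,0,0],[-0.0262,0.0293,0,0,0,0],[-0.0262,0.0293,0,0,0,0],[-0.0262,0.0293,0,0,0,0],[-0.0262,0.0293,0,0,0,0],[-0.0262,0.0293,0,0,0,0],[-0.0262,0.0293,0,0,0,0],[0,0,0.035,0,0,0],[0,0,0.035,0,0,0],[0,0,0.035,0,0,0],[0,0,0.035,0,0,0],[0,0,0,0,0,0],[0,0,0,0,0,0]]}}

```text
t: 9.53
tool_pos: [0.4352, -0.3128, 0.1303]
tcp_rot: [-3.0, -0.919, 0.003]
contact_force: [0.1, -0.4, -0.4]
finger_gap: 0.0464
gripper_force: 0.0
```

Run:
```python
from h import *
todo([.4395,-.3156,.023],Rtool(34.4))
```

```text
t 9.5333 pos [ 0.4352 -0.3128  0.1303] gap 0.04642913690430909 F [ 0.1 -0.4 -0.4]
shift [0.0021 0.0053 0.1072] turn [-0.0007  0.0001 -0.001 ]
```

{"api": "apply_moves", "payload": {"increments": [[0.0021,0.0053,0,-0.0007,0,-0.001],[0,0,0.021,0,0,0],[0,0,0.021,0,0,0],[0,0,0.021,0,0,0],[0,0,0.021,0,0,0],[0,0,0.012,0,0,0],[0,0,0.011,0,0,0],[0,0,0,0,0,0],[0,0,0,0,0,0]]}}

```text
t: 10.28
tool_pos: [0.443, -0.3179, 0.0255]
tcp_rot: [2.994, 0.929, 0.004]
contact_force: [0.1, 0.1, 0.1]
finger_gap: 0.0465
gripper_force: 0.0
```

Run:
```python
from h import *
todo([.4395,-.3156,.023],Rtool(34.4))
```

```text
t 10.2833 pos [ 0.443  -0.3179  0.0255] gap 0.04654829023362249 F [0.1 0.1 0.1]
shift [-0.0016 -0.0039  0.0025] turn [ 0.0011 -0.      0.0002]
```

{"api": "apply_moves", "payload": {"increments": [[-0.0016,-0.0039,0.0025,0.0011,0,0],[0,0,0,0,0,0],[0,0,0,0,0,0],[0,0,0,0,0,0]]}}

```text
t: 10.62
tool_pos: [0.4388, -0.315, 0.0223]
tcp_rot: [-2.999, -0.93, 0.0]
contact_force: [-0.3, -0.5, -0.4]
finger_gap: 0.0465
gripper_force: 0.0
```

Run:
```python
from h import *
todo([.4395,-.3156,.023],Rtool(34.4));print(bot.get_state()["qvel"])
```

```text
t 10.6167 pos [ 0.4388 -0.315   0.0223] gap 0.04649654610336204 F [-0.3 -0.5 -0.4]
shift [ 0.0002  0.0009 -0.0007] turn [-0.0002 -0.      0.0002]
[-6.57602983e-04  3.59088377e-03  6.11090769e-04  1.27243649e-05
 -4.53664328e-03 -2.43490038e-04]
```

{"api": "apply_moves", "payload": {"increments": [[0,0,0,0,0,0],[0,0,0,0,0,0],[0,0,0,0,0,0],[0,0,0,0,0,0],[0,0,0,0,0,0],[0,0,0,0,0,0],[0,0,0,0,0,0],[0,0,0,0,0,0]], "gripper": 1, "grip_force": 55}}

```text
t: 11.28
tool_pos: [0.4387, -0.3148, 0.0216]
tcp_rot: [-2.999, -0.93, 0.001]
contact_force: [1.6, -0.8, -1.3]
finger_gap: 0.013
gripper_force: 55.0
```

{"api": "apply_moves", "payload": {"increments": [[0,0,-0.01,0,0,0],[0,0,-0.02,0,0,0],[0,0,-0.03,0,0,0],[0,0,-0.03,0,0,0],[0,0,-0.03,0,0,0],[0,0,-0.03,0,0,0],[0,0,-0.03,0,0,0],[0,0,-0.03,0,0,0],[0,0,-0.02,0,0,0],[0,0,0,0,0,0],[0,0,0,0,0,0]]}}

```text
t: 12.2
tool_pos: [0.4389, -0.3151, 0.2524]
tcp_rot: [-3.0, -0.931, -0.0]
contact_force: [0.6, -0.0, -3.5]
finger_gap: 0.0131
gripper_force: 55.0
```

Run:
```python
from h import *
o,H=housing((.6448,.1722),6.8);n=H[:,2]
R=np.c_[H[:,1],H[:,0],-n]; print("det",np.linalg.det(R))
# TCP in cover frame: grasp pt at 31 mm, TCP 8 mm ahead -> z=23 mm
todo(o+n*.023+n*.14,R)
print("target",o+n*.163,"seat",o+n*.023)
todo([.4395,-.3156,.2],Rtool(34.4))
W,_=bot.grab_frame("wrist");c=bot.camera_info("wrist");np.savez("f5.npz",W=W,**c)
s=bot.get_state();R0=Ro.from_rotvec(s["tcp_rot"]).as_matrix();p0=s["tool_pos"]
P=lambda x,y,z:proj(c,p0+R0@[y,x,.023-z])[0].round(1).tolist()
print("pred holes",P(.037,.062,.005),P(-.037,-.062,.005),"far edge",P(.05,.075,.005),P(-.05,.075,.005))
cv2.imwrite("pics/w6.png",W[:,:,::-1])
```

```text
det 1.0000000000000002
t 12.2 pos [ 0.4389 -0.3151  0.2524] gap 0.013113424823198001 F [ 0.6 -0.  -3.5]
shift [ 0.3092 -0.3567  0.0175] turn [-0.0675  0.0407 -0.1698]
target [0.49188286 0.15396574 0.23523406] seat [0.55499443 0.16149133 0.11049315]
t 12.2 pos [ 0.4389 -0.3151  0.2524] gap 0.013113424823198001 F [ 0.6 -0.  -3.5]
shift [0.0002 0.0008 0.0524] turn [-0.0001 -0.      0.0002]
pred holes [325.8, 140.3] [209.8, 318.4] far edge [350.1, 117.2] [174.3, 117.4]
```

View pics/w6.png

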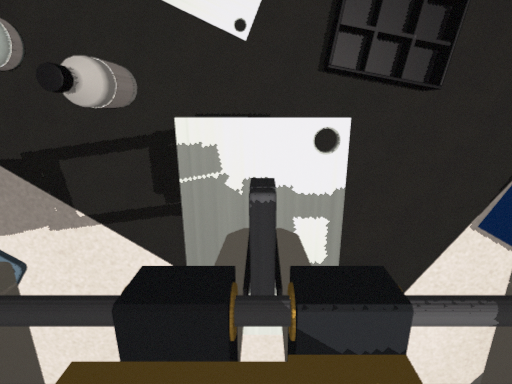

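The held cover matches the model: far hole at (326,139.5), predicted (326,140). The gripper body would pass only ~7 mm from the ring light at seating. So I'll set the cover back down and regrip 12 mm further from the microscope side (tool -x).

{"api": "apply_moves", "payload": {"increments": [[0,0,0.03,0,0,0],[0,0,0.035,0,0,0],[0,0,0.035,0,0,0],[0,0,0.035,0,0,0],[0,0,0.035,0,0,0],[0,0,0.03,0,0,0],[0,0,0.02,0,0,0],[0,0,0.006,0,0,0],[0,0,0.0035,0,0,0],[0,0,0,0,0,0],[0,0,0,0,0,0]]}}

```text
t: 13.17
tool_pos: [0.4367, -0.3126, 0.0214]
tcp_rot: [-2.994, -0.929, 0.005]
contact_force: [-3.0, 3.3, 4.4]
finger_gap: 0.0134
gripper_force: 55.0
```

{"api": "apply_moves", "payload": {"increments": [[0,0,0,0,0,0],[0,0,0,0,0,0],[0,0,0,0,0,0],[-0.006,0,0,0,0,0],[-0.006,0,0,0,0,0],[0,0,0,0,0,0],[0,0,0,0,0,0],[0,0,0,0,0,0]], "gripper": 0.4}}

```text
t: 13.83
tool_pos: [0.4285, -0.3217, 0.0221]
tcp_rot: [-2.999, -0.929, 0.001]
contact_force: [-0.1, -0.5, 0.6]
finger_gap: 0.0279
gripper_force: 0.0
```

{"api": "apply_moves", "payload": {"increments": [[0,0,0,0,0,0],[0,0,0,0,0,0],[0,0,0,0,0,0],[0,0,0,0,0,0],[0,0,0,0,0,0],[0,0,0,0,0,0],[0,0,0,0,0,0]], "gripper": 1, "grip_force": 58}}

```text
t: 14.42
tool_pos: [0.4284, -0.3209, 0.0221]
tcp_rot: [-2.997, -0.93, 0.002]
contact_force: [-0.7, 3.5, 2.5]
finger_gap: 0.0134
gripper_force: 58.0
```

{"api": "apply_moves", "payload": {"increments": [[0,0,-0.01,0,0,0],[0,0,-0.02,0,0,0],[0,0,-0.03,0,0,0],[0,0,-0.03,0,0,0],[0,0,-0.03,0,0,0],[0,0,-0.03,0,0,0],[0,0,-0.03,0,0,0],[0,0,-0.03,0,0,0],[0,0,-0.02,0,0,0],[0,0,0,0,0,0],[0,0,0,0,0,0],[0,0,0,0,0,0]]}}

```text
t: 15.42
tool_pos: [0.4284, -0.3214, 0.2507]
tcp_rot: [-2.997, -0.929, 0.003]
contact_force: [-0.1, -0.8, -2.3]
finger_gap: 0.0132
gripper_force: 58.0
```

Run:
```python
from h import *
W,_=bot.grab_frame("wrist");c=bot.camera_info("wrist");g=W.min(2)
s=bot.get_state();R0=Ro.from_rotvec(s["tcp_rot"]).as_matrix();p0=s["tool_pos"];print(s["t"],p0,s["finger_gap"])
roi=np.zeros_like(g);roi[60:260,140:380]=255
dk=cv2.inRange(g,0,60)&roi
for off in(.010,.012,.014):
    P=lambda x,y,z:proj(c,p0+R0@[y+off,x,.0225-z])[0].round(1).tolist()
    print(off,"pred hole",P(.037,.062,.005),"far edge",P(.05,.075,.005),P(-.05,.075,.005))
for q in cv2.findContours(dk,cv2.RETR_LIST,cv2.CHAIN_APPROX_NONE)[0]:
    M=cv2.moments(q)
    if 200<M["m00"]<1200: print("dark",M["m00"],M["m10"]/M["m00"],M["m01"]/M["m00"],q[:,0].min(0),q[:,0].max(0))
col=g[:,200].astype(int);print("edge row",np.where(np.diff(col)>60)[0])
```

```text
15.4667 [ 0.42823407 -0.32113149  0.25010199] 0.013411531465224544
0.01 pred hole [327.0, 122.7] far edge [351.8, 98.7] [172.4, 98.9]
0.012 pred hole [327.2, 119.1] far edge [352.1, 94.9] [172.1, 95.1]
0.014 pred hole [327.5, 115.4] far edge [352.5, 91.1] [171.8, 91.3]
dark 234.5 261.6268656716418 164.1272210376688 [249 159] [274 171]
dark 374.0 326.36898395721926 119.11764705882354 [316 108] [337 130]
edge row [94 95]
```

Offset is exactly 12 mm (hole row 119.1, edge row 95). Now turn and tilt the tool here, then compute the transfer.

{"api": "apply_moves", "payload": {"increments": [[0,0,0,0,0,-0.0173],[0,0,0,0,0,-0.0173],[0,0,0,0,0,-0.0173],[0,0,0,0,0,-0.0173],[0,0,0,0,0,-0.0173],[0,0,0,0,0,-0.0173],[0,0,0,0,0,-0.0173],[0,0,0,0,0,-0.0173],[0,0,0,0,0,-0.0173],[0,0,0,0,0,-0.0173],[0,0,0,-0.015,0,0],[0,0,0,-0.015,0,0],[0,0,0,-0.015,0,0],[0,0,0,-0.015,0,0],[0,0,0,-0.015,0,0],[0,0,0,0,0,0],[0,0,0,0,0,0],[0,0,0,0,0,0]]}}

```text
t: 16.97
tool_pos: [0.4287, -0.3221, 0.2514]
tcp_rot: [1.856, 2.085, 0.5]
contact_force: [0.7, -0.3, -2.2]
finger_gap: 0.0134
gripper_force: 58.0
```

```bash
cat >> h.py <<'E'
def goal(s):
    "TCP goal with the cover s above its seat along the normal"
    o,H=housing((.645,.172),6.6);return o+H[:,2]*(.0225+s)-H[:,1]*.012,np.c_[H[:,1],H[:,0],-H[:,2]]
E
python3 - <<'E'
from h import *
todo(*goal(.14)); print(goal(.14)[0],goal(0)[0])
E
```

```text
t 16.9667 pos [ 0.4287 -0.3221  0.2514] gap 0.01344940439518906 F [ 0.7 -0.3 -2.2]
shift [0.4537 0.0978 0.0697] turn [-0.0006 -0.0006 -0.    ]
[0.49362488 0.14240524 0.23478856] [0.55676233 0.1497105  0.11004765]
```

{"api": "apply_moves", "payload": {"increments": [[0.03,0.0065,0.0046,0,0,0],[0.03,0.0065,0.0046,0,0,0],[0.03,0.0065,0.0046,0,0,0],[0.03,0.0065,0.0046,0,0,0],[0.03,0.0065,0.0046,0,0,0],[0.03,0.0065,0.0046,0,0,0],[0.03,0.0065,0.0046,0,0,0],[0.03,0.0065,0.0046,0,0,0],[0.03,0.0065,0.0046,0,0,0],[0.03,0.0065,0.0046,0,0,0],[0.03,0.0065,0.0046,0,0,0],[0.03,0.0065,0.0046,0,0,0],[0.03,0.0065,0.0046,0,0,0],[0.03,0.0065,0.0046,0,0,0],[0.03,0.0065,0.0046,0,0,0],[0,0,0,-0.0006,-0.0006,0],[0,0,0,0,0,0],[0,0,0,0,0,0],[0,0,0,0,0,0],[0,0,0,0,0,0]]}}

```text
t: 18.63
tool_pos: [0.4937, 0.1378, 0.2359]
tcp_rot: [1.851, 2.077, 0.5]
contact_force: [-0.3, 0.2, -1.8]
finger_gap: 0.0136
gripper_force: 58.0
```

Run:
```python
from h import *
todo(*goal(.025)); print(goal(.025)[0])
```

```text
t 18.6333 pos [0.4937 0.1378 0.2359] gap 0.013582272171888806 F [-0.3  0.2 -1.8]
shift [ 0.0047 -0.0004  0.1162] turn [ 0.0004  0.0003 -0.    ]
[0.54548779 0.14840599 0.13232281]
```

{"api": "apply_moves", "payload": {"increments": [[0.0047,-0.0004,0,0.0004,0.0003,0],[0,0,0.02,0,0,0],[0,0,0.02,0,0,0],[0,0,0.02,0,0,0],[0,0,0.02,0,0,0],[0,0,0.018,0,0,0],[0,0,0.018,0,0,0],[0,0,0,0,0,0],[0,0,0,0,0,0],[0,0,0,0,0,0],[0,0,0,0,0,0],[0,0,0,0,0,0]]}}

```text
t: 19.63
tool_pos: [0.5452, 0.1496, 0.1336]
tcp_rot: [1.85, 2.08, 0.502]
contact_force: [-0.6, 0.0, -1.9]
finger_gap: 0.0135
gripper_force: 58.0
```

Run:
```python
from h import *
todo(*goal(.018))
W,_=bot.grab_frame("wrist");c=bot.camera_info("wrist");np.savez("f6.npz",W=W,**c)
o,H=housing((.645,.172),6.6)
s=bot.get_state();R0=Ro.from_rotvec(s["tcp_rot"]).as_matrix();p0=s["tool_pos"]
print("pin tip/foot",proj(c,[o+H@[.037,.062,.016],o+H@[.037,.062,0]]).round(1).tolist(),"hole",proj(c,p0+R0@[.012+.062,.037,.0175]).round(1),"hole under",proj(c,p0+R0@[.012+.062,.037,.0225]).round(1))
T=cv2.resize(W[0:220,130:400,::-1],None,fx=2.9,fy=2.7)
cv2.imwrite("pics/w7.png",T)
```

```text
t 19.6333 pos [0.5452 0.1496 0.1336] gap 0.013481990389214911 F [-0.6  0.  -1.9]
shift [-0.0013 -0.0005  0.0082] turn [ 0.0004 -0.0002  0.0002]
pin tip/foot [[320.9, 119.5], [316.3, 118.5]] hole [[326.9 118.2]] hole under [[325.1 117.9]]
```

View pics/w7.png

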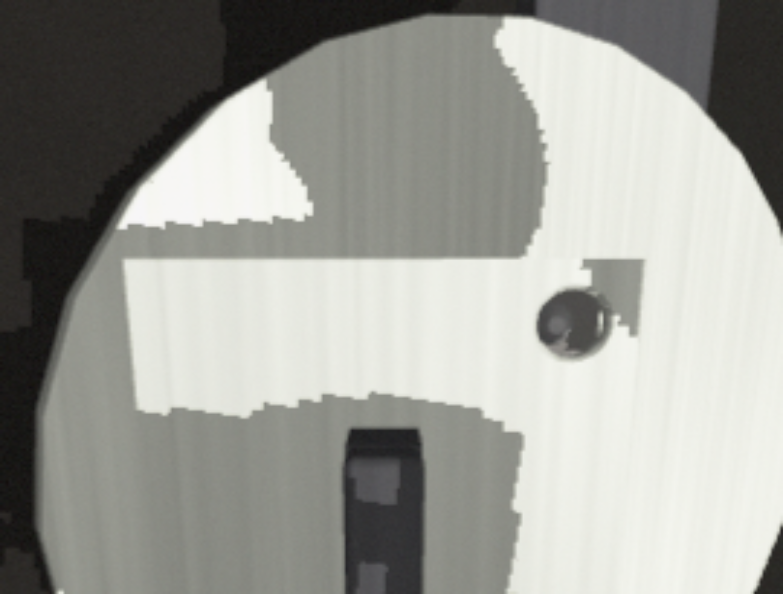

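Through the hole the pin tip shows at crop (558,323), inside the hole centred at (575,323). Relative to the hole that is within ~1 mm of the prediction, so go down slowly.

{"api": "apply_moves", "payload": {"increments": [[-0.0004,-0.0005,0,0.0004,-0.0002,0.0002],[0,0,0.004,0,0,0],[0,0,0.004,0,0,0],[0,0,0.003,0,0,0],[0,0,0.003,0,0,0],[0,0,0,0,0,0],[0,0,0,0,0,0],[0,0,0,0,0,0]]}}

```text
t: 20.35
tool_pos: [0.5507, 0.15, 0.1194]
tcp_rot: [1.854, 2.081, 0.497]
contact_force: [-0.9, 0.9, -1.6]
finger_gap: 0.0136
gripper_force: 58.0
```

Run:
```python
from h import *
todo(*goal(0));print(bot.get_state()["moment"])
```

```text
t 20.35 pos [0.5507 0.15   0.1194] gap 0.013616482929109225 F [-0.9  0.9 -1.6]
shift [-0.001   0.0011  0.011 ] turn [-0.0004 -0.      0.    ]
[-0.1730221   0.35618739 -0.01813124]
```

{"api": "apply_moves", "payload": {"increments": [[0,0.0008,0.002,-0.0003,0,0],[0,0,0.002,0,0,0],[0,0,0.002,0,0,0],[0,0,0.002,0,0,0],[0,0,0.001,0,0,0],[0,0,0,0,0,0],[0,0,0,0,0,0],[0,0,0,0,0,0]]}}

```text
t: 21.02
tool_pos: [0.5555, 0.1506, 0.1119]
tcp_rot: [1.853, 2.08, 0.499]
contact_force: [-0.8, 0.6, -2.5]
finger_gap: 0.0132
gripper_force: 58.0
```

Run:
```python
from h import *
todo(*goal(0));print(bot.get_state()["moment"])
```

```text
t 21.0167 pos [0.5555 0.1506 0.1119] gap 0.013226569266363467 F [-0.8  0.6 -2.5]
shift [-0.001   0.0002  0.0021] turn [-0.0001 -0.      0.    ]
[-0.06244592  0.34612755  0.01184592]
```

Free of force and pins engaged; press home.

{"api": "apply_moves", "payload": {"increments": [[0,0,0.001,0,0,0],[0,0,0.001,0,0,0],[0,0,0.001,0,0,0],[0,0,0,0,0,0],[0,0,0,0,0,0],[0,0,0,0,0,0]]}}

```text
t: 21.52
tool_pos: [0.5568, 0.1507, 0.1095]
tcp_rot: [1.853, 2.08, 0.499]
contact_force: [-4.7, -2.0, 4.5]
finger_gap: 0.0136
gripper_force: 58.0
```

Run:
```python
from h import *
todo(*goal(0));print(bot.get_state()["moment"])
```

```text
t 21.5167 pos [0.5568 0.1507 0.1095] gap 0.01364394357203048 F [-4.7 -2.   4.5]
shift [-0.001   0.0001 -0.0006] turn [-0. -0.  0.]
[-0.21103228  0.55835258 -0.05041753]
```

{"api": "apply_moves", "payload": {"increments": [[0,0,0.001,0,0,0],[0,0,0.0005,0,0,0],[0,0,0,0,0,0],[0,0,0,0,0,0],[0,0,0,0,0,0],[0,0,0,0,0,0]]}}

```text
t: 22.02
tool_pos: [0.5569, 0.1507, 0.1094]
tcp_rot: [1.852, 2.08, 0.499]
contact_force: [-17.6, -4.7, 21.1]
finger_gap: 0.0138
gripper_force: 58.0
```

Run:
```python
from h import *
todo(*goal(0));print(bot.get_state()["moment"])
```

```text
t 22.0167 pos [0.5569 0.1507 0.1094] gap 0.013789400906775665 F [-17.6  -4.7  21.1]
shift [-0.001   0.0001 -0.0006] turn [0.0001 0.     0.0001]
[-0.62923444  1.20830491 -0.22865877]
```

Hard stop with ~27 N pressing, at the predicted seat depth. Ease off a little, open, and retreat along the normal.

{"api": "apply_moves", "payload": {"increments": [[0,0,-0.001,0,0,0],[0,0,0,0,0,0],[0,0,0,0,0,0]]}}

```text
t: 22.27
tool_pos: [0.5569, 0.1507, 0.1095]
tcp_rot: [1.852, 2.08, 0.499]
contact_force: [-10.7, -2.2, 12.2]
finger_gap: 0.0132
gripper_force: 58.0
```

{"api": "apply_moves", "payload": {"increments": [[0,0,0,0,0,0],[0,0,0,0,0,0],[0,0,0,0,0,0],[0,0,0,0,0,0],[0,0,-0.005,0,0,0],[0,0,-0.015,0,0,0],[0,0,-0.02,0,0,0],[0,0,-0.03,0,0,0],[0,0,-0.03,0,0,0],[0,0,-0.03,0,0,0],[0,0,-0.02,0,0,0],[0,0,0,0,0,0],[0,0,0,0,0,0],[0,0,0,0,0,0]], "gripper": 0.3}}

```text
t: 23.43
tool_pos: [0.4892, 0.1429, 0.2417]
tcp_rot: [1.854, 2.08, 0.498]
contact_force: [0.4, -0.1, -0.7]
finger_gap: 0.0324
gripper_force: 0.0
```

Run:
```python
from h import *
todo(*goal(.14))
W,d=bot.grab_frame("wrist");c=bot.camera_info("wrist")
o,H=housing((.645,.172),6.6)
corn=[(.05,.075),(.05,-.075),(-.05,-.075),(-.05,.075)]
print("pred cover top corners",proj(c,[o+H@[*p,.005] for p in corn]).round(0).tolist(),"pin tips",proj(c,[o+H@[.037,.062,.016],o+H@[-.037,-.062,.016]]).round(0).tolist())
# plane of the plate from depth, expressed in housing frame
v,u=np.mgrid[0:260:2,100:420:2];z=d[v,u];k=z>0;u,v,z=u[k],v[k],z[k]
X=((np.c_[u,v,np.ones(len(u))]@np.linalg.inv(c["K"]).T)*z[:,None]-c["t"])@c["R"]
L=(X-o)@H;m=(abs(L[:,0])<.045)&(abs(L[:,1])<.07)&(abs(L[:,2]-.005)<.006)&(abs(L[:,0])>.015)
print(m.sum(),"plane a,b,c",np.linalg.lstsq(np.c_[L[m,:2],np.ones(m.sum())],L[m,2],rcond=None)[0])
cv2.imwrite("pics/w8.png",W[:,:,::-1])
```

```text
t 23.4333 pos [0.4892 0.1429 0.2417] gap 0.032386225527084554 F [ 0.4 -0.1 -0.7]
shift [-0.001   0.0007  0.0081] turn [-0.0002 -0.     -0.    ]
pred cover top corners [[312.0, 100.0], [306.0, 233.0], [221.0, 234.0], [215.0, 101.0]] pin tips [[300.0, 114.0], [231.0, 227.0]]
1637 plane a,b,c [-0.00142385  0.0004085   0.00372956]
```

View pics/w8.png

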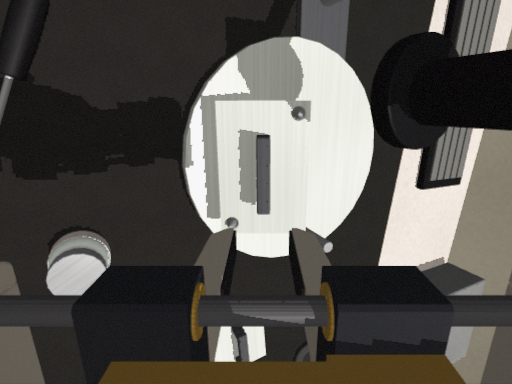

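The plate lies flat on the rim (slope under 0.2 %), with both pins up through the holes at (299,114) and (232,223). The gripper is clear, so I'm handing in.

```bash
python3 -c "
from cell import bot
print(bot.finish_job())"
```

```text
the job is handed in; nothing more can be done
None
```

The table is at its other stop, the long cover is pressed flat onto both pins and released, the microscope and the other things were not touched, and the job was handed in at about 23 s.

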